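Load the brush dryer and set its timer

TASK

Load the brush dryer: press every paintbrush on the table down into its own free pair of spring clips until the handle snaps fully home, with the bristles over the grille and the coloured band midway between the two clips. Then set the timer: turn the dial clockwise to its stop, and from there count exactly four clicks back. Leave everything else on the table where it is.

Things in the scene. Friction and masses are not known exactly. Their poses are not given: they have to be found in the camera images.
- dryer: Brush dryer, fixed: white plinth, x -80 to +140, y -215 to +215 mm, top 50 mm above the table, with orange spring clips, black grille slits and a dial (at x -10, y -155 mm). Origin on the table under the clip row; x runs along clipped handles from clips to grille, y along the row, z up. Four pairs of clips, all empty at the start, are centred at x 0, y -70, +10, +90, +170 mm.
- slot0 (a point): Middle of the clip pair next to the dial: where the axis of a fully home handle and its band's middle belong, 82 mm above the table; axes as the dryer's. The pair's two clips, each 14 mm long, sit 35 mm either side along x, so 56 mm is free between them for fingers, down to the plinth top (32 mm lower).
- slot3 (a point): The same point of the pair farthest from the dial. Each clip: a fixed saddle under the handle and two hinged sprung arms with round lips, 18 mm apart, 10 mm above the home axis. Lips touch a handle coming straight down when its axis is 20 mm above home; 5 to 12 N spreads them to 24 mm and it snaps in. Clip width over the arms: 35 mm at rest, 45 spread.
- brush_a: Flat paintbrush with a blue band; may be absent. Round wooden handle, 24 mm diameter, from x -74 to +55 mm, then ferrule and bristles 48 mm wide, 24 mm thick, to x +125 mm; about 90 g. Origin on its underside, below the middle of the 20 mm wide band; x along the handle towards the bristles, z up as it lies flat on the table.
- brush_a_band (a point): Point on the handle axis at the middle of the blue band, near the centre of mass (12 mm above the brush's underside); axes as the brush's.
- brush_a_tip (a point): Bristle end of the brush with the blue band: on its axis, 125 mm from the band's middle.
- brush_b: Flat paintbrush with a yellow band; may be absent. Round wooden handle, 24 mm diameter, from x -74 to +55 mm, then ferrule and bristles 48 mm wide, 24 mm thick, to x +125 mm; about 90 g. Origin on its underside, below the middle of the 20 mm wide band; x along the handle towards the bristles, z up as it lies flat on the table.
- brush_b_band (a point): Point on the handle axis at the middle of the yellow band, near the centre of mass (12 mm above the brush's underside); axes as the brush's.
- brush_b_tip (a point): Bristle end of the brush with the yellow band: on its axis, 125 mm from the band's middle.
- brush_c: Flat paintbrush with a red band; may be absent. Round wooden handle, 24 mm diameter, from x -74 to +55 mm, then ferrule and bristles 48 mm wide, 24 mm thick, to x +125 mm; about 90 g. Origin on its underside, below the middle of the 20 mm wide band; x along the handle towards the bristles, z up as it lies flat on the table.
- brush_c_band (a point): Point on the handle axis at the middle of the red band, near the centre of mass (12 mm above the brush's underside); axes as the brush's.
- brush_c_tip (a point): Bristle end of the brush with the red band: on its axis, 125 mm from the band's middle.
- brush_d: Flat paintbrush with a green band; may be absent. Round wooden handle, 24 mm diameter, from x -74 to +55 mm, then ferrule and bristles 48 mm wide, 24 mm thick, to x +125 mm; about 90 g. Origin on its underside, below the middle of the 20 mm wide band; x along the handle towards the bristles, z up as it lies flat on the table.
- brush_d_band (a point): Point on the handle axis at the middle of the green band, near the centre of mass (12 mm above the brush's underside); axes as the brush's.
- brush_d_tip (a point): Bristle end of the brush with the green band: on its axis, 125 mm from the band's middle.
- dial (a joint): Timer dial angle, rad, growing clockwise seen from above: 0 fully anticlockwise, 4.712 at the clockwise stop (red mark). Clicks every 0.524 rad (30 deg; white marks), on 0 and 4.712 too; let go, it settles on the nearest click; 0.06 N m turns it past a click. Its white pointer stands at (135 deg minus this angle), anticlockwise from the dryer's x axis.
- dial_grip (a point): Grip point on the dial's vertical axis, 82 mm above the table. The dial: black disc 60 mm across, 10 mm high, with an upright grip bar across it 54 mm long, 14 mm thick, 61 to 95 mm above the table. The point turns with the dial: x along the bar towards the white pointer end, z up.
- cup_white: White paint cup, 84 mm across, 80 mm high, standing. Bystander, to be left alone. Origin at the centre of its underside, z up.
- cup_blue: Blue paint cup, 84 mm across, 80 mm high, standing. Bystander, to be left alone. Origin at the centre of its underside, z up.
- tin: Paint tin, 100 mm across, 120 mm high, standing. Bystander, to be left alone. Origin at the centre of its underside, z up.
- tape: Roll of blue masking tape lying flat, 100 mm across, 24 mm high. Bystander, to be left alone. Origin at the centre of its underside, z up.
- offcut: Pale wood offcut, 60 x 150 x 20 mm, lying. Bystander, to be left alone. Origin at the centre of its underside, z up.
- glue: Glue bottle, 56 mm across, 150 mm high, standing. Bystander, to be left alone. Origin at the centre of its underside, z up.

How it is judged:
By the outcome, as a careful person would: the job done as asked, in the order asked, and still so for the second after the job is handed in, with the robot touching nothing.
Of brush_a, brush_b, brush_c, brush_d only 2 to 4 are there at a start; the rules pass over those that are not, and their reading is None.
At some moment in a run one of brush_a, brush_b, brush_c, brush_d may be knocked a few centimetres aside while the robot is not near it.
Once in a run the grip may slacken for a moment while it holds something.
It also fails if it takes over 210 s, if anything falls off the work surface, if the arm or the gripper's body presses on something with over 40 N, if the wrist force passes 120 N, or if a joint passes its speed limit or range.

ROBOT

A 7-joint arm with a two-finger parallel gripper is mounted at the origin on the work surface. World frame = base frame: x ahead of the robot, y to its left, z up, the work surface at z = 0. Lengths are in m, angles in rad, forces in N, time in s.
With the tool pointing down it reaches from about 0.4 to 0.9 m from the base axis. Payload 5.6 kg.
Tool frame: the origin (TCP) lies midway between the tips of the shut fingers; the grasp point (between the pads) lies 19 mm behind it; z points along the fingers, y is the line along which they close (so a half turn about z gives the same grasp; the last joint's range is limited). The gripper opens to 92 mm and grips with 3 to 60 N. Pads are 20 mm wide; open, the fingers measure 128 mm over their backs; the gripper's body (75 mm by 189 mm) begins 69 mm behind the grasp point.
Start: joints at [-1.345, 0.468, -0.012, 1.603, 0.006, 1.071, -0.056], TCP at [0.173, 0.627, 0.215] pointing down, gripper open.
Joint ranges: [-2.53, 2.53], [-0.31, 2.02], [-1.57, 1.55], [0.28, 2.44], [-1.29, 4.43], [0.15, 1.84], [-2.92, 2.92]. Speed limits (rad/s): [2.57, 2.57, 3.14, 3.14, 3.14, 3.14, 3.14].

INTERFACE

Orientations are given as a unit quaternion [x, y, z, w].
In Python, from workcell import bot, vision gives the robot as it stands. The module is installed in compiled form; this text tells all that it offers.
- The arm moves only by the shell command python3 -m crank 'ROWS'. ROWS is JSON, a list of rows, each an object with "travel": the shift along the tool's x, y, z in m, a list of three; "yaw": the turn about the tool's z in rad; "fingers": the closure in counts, from 0 (fully open) to 255 (shut). In form: [{"travel": [x, y, z], "yaw": yaw, "fingers": fingers}, ...]. A call has exactly 10 rows; each row shifts and turns the commanded pose from where the row before left it, along the tool's axes as they then stand; what a row does not reach is not made up. A row lasts 1/10 s, in which the tool goes at most 50 mm and 8.59 degrees, less where a joint would pass 70% of its speed; a pose out of reach is approached as far as the arm can. A call with a gripper value outside its range is refused whole. The fingers move at their own pace and stop on an object; the grip force is fixed at half the most. Time passes only in rows, so rows that do not move let the fingers close, or fill a call up. It gives the time, the measured TCP pose, the force, the opening and the grip force at its end, in the units of the state.
- bot.state(): the state, without advancing time (a new reading comes with each control period).
- vision.camera(name): name is "side" or "top"; returns a dict with "img" (420x560x3 uint8, red, green, blue), "mtx" (3x3 intrinsics, pixels), "T" (4x4, takes a point from camera to world coordinates). Camera axes: x right, y down, z forward; pixel columns grow to the right and rows downward; lengths in m; the calibration is good to about 2 mm. A picture is of the moment at which its call begins. There is no depth.
- bot.hand_in(): hands the job in; it is judged then, once.
The state is a dict: "t": time; "joint_positions": joint angles; "dq": joint speeds; "joint_efforts": joint torques, N m; "tcp_pos": TCP position; "eef_rot": TCP orientation; "force": force on the tool from outside, world axes, zero at the start; "torque": the same for the moment, N m; "width": opening from 0.0 (shut) to 1.0 (fully open); "finger_force": force on a finger pad.
Only numpy, scipy, OpenCV 4.12 (cv2) and the standard library are available. Lean on these libraries where they do the work, as an engineer would, in place of code of your own. Each camera call takes 0.05 s, during which the arm holds its last target. There are 200 camera calls.

## Working session

There is one attempt and no reset: what is moved stays moved. The work goes in short steps, Python scripts to look and compute and a shell command to move; the robot and the scene stay as the last step left them, time stands still between calls to the robot, and variables do not carry over. Pictures are saved under pics/ and viewed, at most 14 in all, crops included, and the job is handed in when it is done.

```bash
mkdir -p pics; python3 - <<'E'
from workcell import bot, vision
import cv2,numpy as np
print(bot.state())
for n in("top","side"):
    c=vision.camera(n); cv2.imwrite(f"pics/{n}0.png",c["img"][:,:,::-1]); print(n,c["mtx"].round(2).tolist(),c["T"].round(4).tolist())
E
```

```text
{'t': 0.0, 'joint_positions': array([-1.34500747,  0.46838048, -0.01162421,  1.60362077,  0.00602983,
        1.07138416, -0.05626675]), 'dq': array([ 0.00062026,  0.00044312, -0.00037489,  0.00168715,  0.00180018,
        0.00205884,  0.00097949]), 'joint_efforts': array([-2.75850862e-04, -5.20578039e+01, -1.28568066e-02, -2.43750912e+01,
       -5.67105075e-02,  1.70422776e-02,  1.51677605e-04]), 'tcp_pos': array([0.17252567, 0.62608336, 0.2136394 ]), 'eef_rot': array([ 1.33988849e-01,  9.90982449e-01, -8.77909894e-04, -4.83068241e-05]), 'force': array([ 0.32934557, -0.37946831, -0.14958336]), 'torque': array([-0.05525224,  0.01799293,  0.03862667]), 'finger_force': 0.0, 'width': 1.0001811405992074}
top [[461.06, 0.0, 273.54], [0.0, 461.06, 217.61], [0.0, 0.0, 1.0]] [[0.0176, -0.9845, 0.1745, 0.2624], [-0.9997, -0.0202, -0.0135, -0.0862], [0.0168, -0.1742, -0.9846, 1.5797], [0.0, 0.0, 0.0, 1.0]]
side [[430.98, 0.0, 277.26], [0.0, 430.98, 207.95], [0.0, 0.0, 1.0]] [[0.7757, -0.3467, 0.5274, -0.1707], [-0.6311, -0.4148, 0.6555, -0.9605], [-0.0085, -0.8413, -0.5405, 0.7784], [0.0, 0.0, 0.0, 1.0]]
```

View pics/top0.png

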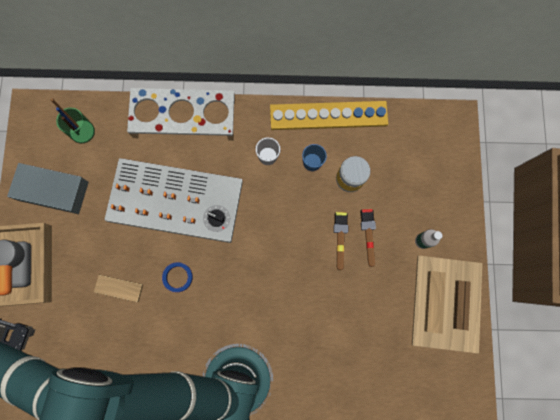

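View pics/side0.png

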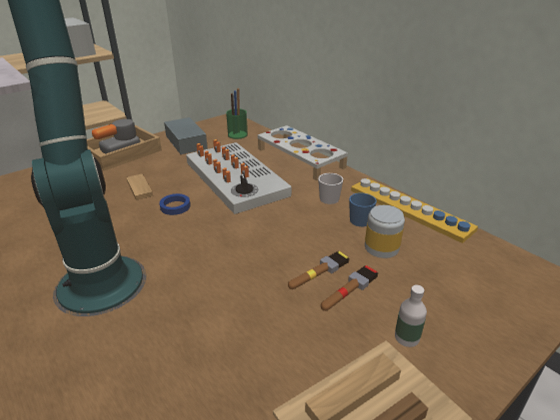

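The top view shows two brushes: yellow, with its band at about (340,247), and red, at about (370,244). Their bristles point away from the robot. The dryer is centred near (175,200) with the dial at (216,217). Next I'll measure these.

```bash
cat > h.py <<'E'
from workcell import bot, vision
import cv2,numpy as np
def cast(c,uv,z):
    uv=np.atleast_2d(np.asarray(uv,float)); d=np.c_[uv,np.ones(len(uv))]@np.linalg.inv(c["mtx"]).T@c["T"][:3,:3].T
    o=c["T"][:3,3]; return o+d*((z-o[2])/d[:,2])[:,None]
def proj(c,P):
    P=np.atleast_2d(P); q=(P-c["T"][:3,3])@c["T"][:3,:3]@c["mtx"].T; return q[:,:2]/q[:,2:]
def blobs(c,lo,hi,amin=4):
    h=cv2.cvtColor(c["img"],cv2.COLOR_RGB2HSV); m=cv2.inRange(h,lo,hi)
    n,l,s,ce=cv2.connectedComponentsWithStats(m)
    return [(ce[i].round(1).tolist(),int(s[i,4])) for i in range(1,n) if s[i,4]>=amin]
def state():
    s=bot.state(); x,y,z,w=s["eef_rot"]
    R=np.array([[1-2*(y*y+z*z),2*(x*y-z*w)],[2*(x*y+z*w),1-2*(x*x+z*z)]])
    return s,R   # R: world xy of tool x (col0), tool y (col1)
COL={"yellow":((24,150,120),(33,255,255)),"red":((0,190,120),(6,255,255))}
E
python3 - <<'E'
from h import *
for n in("top","side"):
    c=vision.camera(n)
    for k,v in COL.items(): print(n,k,blobs(c,*v))
    print("orange",blobs(c,(7,170,150),(15,255,255)))
    print("green",blobs(c,(45,120,80),(75,255,255)))
    print("blue",blobs(c,(100,150,80),(125,255,255)))
c=vision.camera("top")
h=cv2.cvtColor(c["img"],cv2.COLOR_RGB2HSV)
m=cv2.inRange(h,(0,0,140),(180,60,255)); m[:, 260:]=0;m[:150]=0
m=cv2.morphologyEx(m,cv2.MORPH_CLOSE,np.ones((15,15)))
k=max(cv2.findContours(m,0,2)[0],key=cv2.contourArea); b=cv2.boxPoints(cv2.minAreaRect(k)); print(b); P=cast(c,b,.05); print(P.round(4), P.mean(0))
print([np.linalg.norm(P[i]-P[i-1]) for i in range(4)])
cv2.imwrite("pics/z1.png",cv2.resize(c["img"][190:290,310:400,::-1],None,fx=6,fy=6,interpolation=cv2.INTER_CUBIC))
cv2.imwrite("pics/z2.png",cv2.resize(c["img"][145:255,95:255,::-1],None,fx=5,fy=5,interpolation=cv2.INTER_CUBIC))
E
```

```text
top yellow [([338.7, 247.7], 7), ([342.4, 247.8], 9)]
top red [([218.8, 96.5], 18), ([130.7, 118.0], 6), ([201.8, 121.8], 12), ([158.5, 127.5], 20), ([367.8, 245.1], 12), ([371.6, 244.3], 7)]
orange [([148.8, 191.2], 4), ([172.8, 195.2], 4), ([144.2, 211.8], 4), ([192.2, 219.8], 4), ([4.8, 281.2], 169), ([0.0, 272.5], 4)]
green [([90.6, 126.8], 20), ([75.2, 139.2], 8), ([85.6, 139.8], 8)]
blue [([176.7, 94.0], 9), ([134.5, 100.0], 8), ([161.8, 109.1], 23), ([57.5, 108.5], 4), ([176.7, 276.7], 233)]
side yellow [([342.3, 254.3], 23), ([311.0, 272.0], 25)]
side red [([370.5, 268.8], 10), ([342.9, 291.3], 36)]
orange [([104.5, 129.1], 103), ([216.8, 142.4], 5), ([199.8, 146.4], 5)]
green []
blue []
[[103.69841 219.77937]
 [114.41609 156.54509]
 [242.13683 178.19267]
 [231.41914 241.42696]]
[[0.5144 0.461  0.05  ]
 [0.7349 0.4424 0.05  ]
 [0.6681 0.0026 0.05  ]
 [0.45   0.0319 0.05  ]] [0.59185216 0.23444472 0.05      ]
[np.float64(0.4339181360669792), np.float64(0.22128656402660893), np.float64(0.4448252138585649), np.float64(0.2200458289800967)]
```

View pics/z1.png

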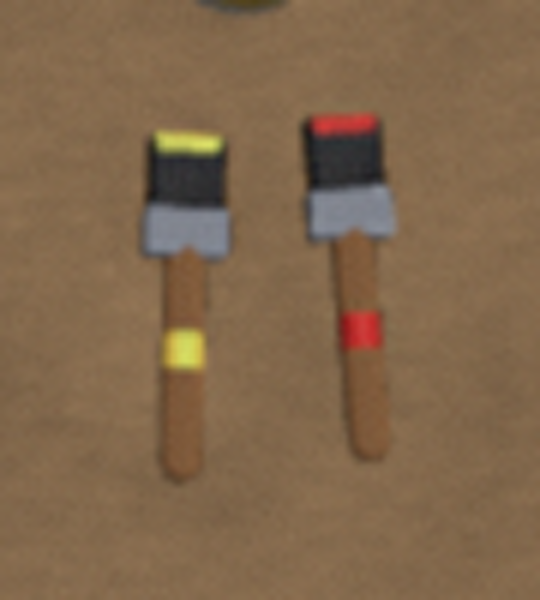

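View pics/z2.png

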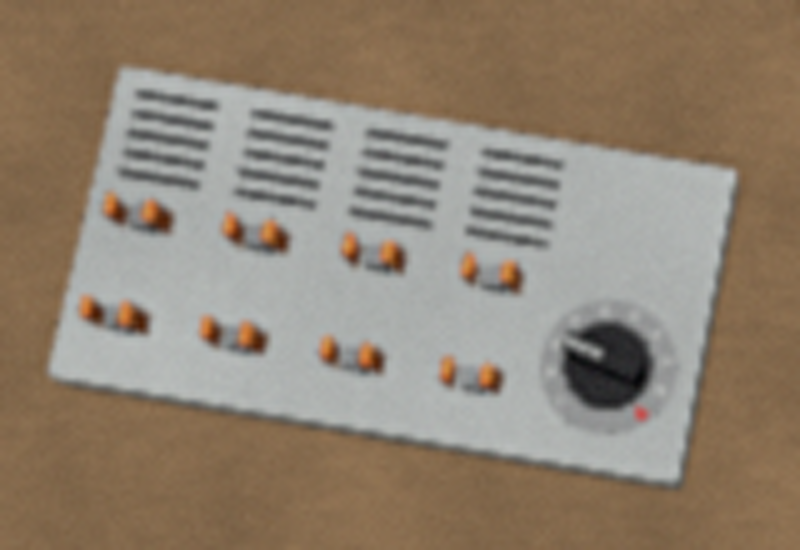

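Zoomed in, both brushes are clear, and so are the four clip pairs, the grille and the dial. The pointer is up and to the left, and the red stop mark is at lower right. Now I'll fit the dryer and brush poses.

```bash
python3 - <<'E'
from h import *
from scipy.optimize import least_squares
c=vision.camera("top"); s=vision.camera("side")
un=lambda p,f,o:(np.array(p,float)+.5)/f-.5+np.array(o)
z2=lambda p:un(p,5,(95,145)); z1=lambda p:un(p,6,(310,190))
T=[];D=[]
for x,ps in((35,[(137,213),(256,234),(373,252),(491,272)]),(-35,[(114,315),(233,334),(351,354),(470,374)])):
    for y,p in zip((170,90,10,-70),ps): D.append((x,y));T.append(cast(c,z2(p),.09)[0,:2])
for d,p,z in(((140,215),(120,68),.05),((140,-215),(738,170),.05),((-10,-155),(609,366),.055)): D.append(d);T.append(cast(c,z2(p),z)[0,:2])
D=np.array(D)/1e3;T=np.array(T)
f=lambda q:(D@np.array([[np.cos(q[2]),np.sin(q[2])],[-np.sin(q[2]),np.cos(q[2])]])+q[:2]-T)
r=least_squares(lambda q:f(q).ravel(),[.56,.24,0]); print(r.x); print((f(r.x)*1e3).round(1))
q=r.x;R=np.array([[np.cos(q[2]),-np.sin(q[2])],[np.sin(q[2]),np.cos(q[2])]])
# check in side view
P=[np.r_[R@np.array([x,y])/1+q[:2],.09] for x in(.035,-.035) for y in(.17,.09,.01,-.07)]
im=s["img"][:,:,::-1].copy()
big=cv2.resize(im[110:230,170:330],None,fx=5,fy=5,interpolation=cv2.INTER_CUBIC)
for u,v in proj(s,P): cv2.circle(big,(int((u-170+.5)*5),int((v-110+.5)*5)),3,(0,255,0),-1)
for d in((.14,.215),(.14,-.215),(-.08,-.215),(-.08,.215)):
    u,v=proj(s,np.r_[R@np.array(d)+q[:2],.05])[0]; cv2.circle(big,(int((u-170+.5)*5),int((v-110+.5)*5)),3,(255,0,255),-1)
cv2.imwrite("pics/s1.png",big)
pt=cast(c,z2([(570,340),(609,366)]),.095)[:,:2]; e=pt[0]-pt[1]; print("pointer deg",np.degrees(np.arctan2(e[1],e[0])-q[2]))
for n,b,t,e,sb,st in(("yel",(185,350),(182,470),(189,134),(311,272),(342.3,254.3)),("red",(361,330),(371,452),(343,116),(342.9,291.3),(370.5,268.8))):
    B=cast(c,z1(b),.023)[0];E=cast(c,z1(e),.024)[0];L=cast(c,z1(t),.014)[0];Bs=cast(s,sb,.02)[0]
    print(n,B.round(4),"side",Bs.round(4),"tip",np.linalg.norm(E-B).round(3),"tail",np.linalg.norm(L-B).round(3),"ang",np.degrees(np.arctan2(*(E-L)[1::-1])).round(2))
S,Rt=state();print(S["tcp_pos"],np.degrees(np.arctan2(Rt[1],Rt[0])))
E
```

```text
[ 0.55926727  0.23403767 -0.1441458 ]
[[ 0.3  1.7]
 [ 1.3  1.7]
 [ 0.3  0.1]
 [ 0.7 -0.8]
 [-0.1  1.9]
 [-0.6  1.2]
 [-0.4 -0.3]
 [-0.2 -1.2]
 [-0.7 -0.9]
 [ 0.3 -1.2]
 [-0.9 -2.3]]
pointer deg 65.61977963072061
yel [ 0.4384 -0.3366  0.023 ] side [ 0.44   -0.3407  0.02  ] tip 0.124 tail 0.068 ang -1.16
red [ 0.4517 -0.4368  0.023 ] side [ 0.4519 -0.4447  0.02  ] tip 0.124 tail 0.069 ang 4.38
[0.17263612 0.62653249 0.21437716] [164.59380916  74.59380804]
```

View pics/s1.png

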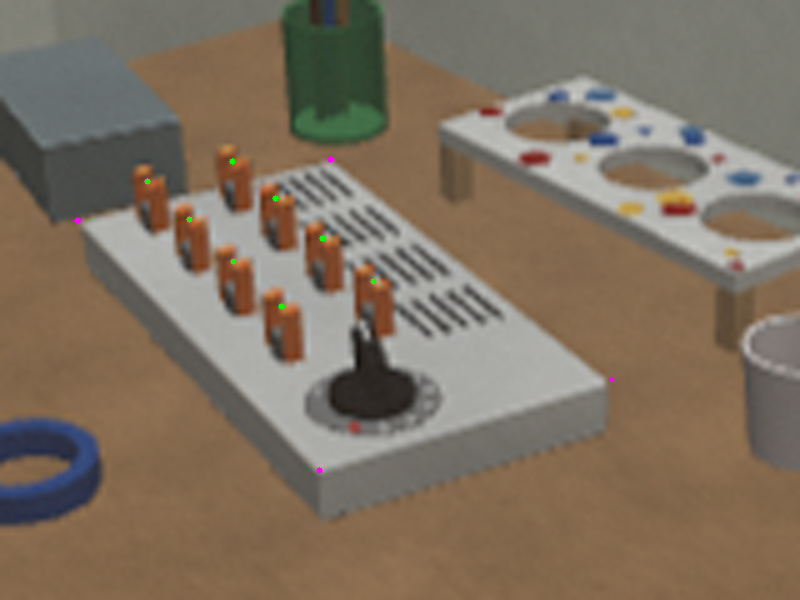

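The dryer origin is at (0.559, 0.234), turned -8.3°. The side view agrees to about 3 mm. The brushes are at (0.438,-0.338) at -1.2° and (0.452,-0.439) at 4.4°. I'll go around the base to the yellow brush.

```bash
cat >> h.py <<'E'
def go(x,y,z,ang):
    """tool-axis move (mm) and yaw to a target; ang = wanted tool-x heading, deg"""
    s,R=state(); p=s["tcp_pos"]; d=np.array([x,y])-p[:2]
    a=np.degrees(np.arctan2(R[1,0],R[0,0])); y_=-np.radians((ang-a+180)%360-180)
    t=R.T@d*1e3
    ar=np.radians(ang); u=np.array([np.cos(ar),np.sin(ar)]); v=np.array([u[1],-u[0]])
    print("t",round(s["t"],2),"tcp",p.round(4),"a",a.round(2),"| tool xy",t.round(1),"(after yaw",(d@np.c_[u,v]*1e3).round(1),") z",round((p[2]-z)*1e3,1),"yaw",y_.round(4),"F",s["force"].round(1),"w",round(s["width"],3),"ff",round(s["finger_force"],1),"j7",s["joint_positions"][6].round(2))
E
python3 -m crank '[{"travel":[-0.034,-0.036,0],"yaw":-0.124,"fingers":0},{"travel":[-0.034,-0.036,0],"yaw":-0.124,"fingers":0},{"travel":[-0.034,-0.036,0],"yaw":0,"fingers":0},{"travel":[-0.034,-0.036,0],"yaw":0,"fingers":0},{"travel":[-0.034,-0.036,0],"yaw":0,"fingers":0},{"travel":[-0.034,-0.036,0],"yaw":0,"fingers":0},{"travel":[-0.034,-0.036,0],"yaw":0,"fingers":0},{"travel":[-0.034,-0.036,0],"yaw":0,"fingers":0},{"travel":[-0.034,-0.036,0],"yaw":0,"fingers":0},{"travel":[-0.034,-0.036,0],"yaw":0,"fingers":0}]'
python3 -c "
from h import *
go(.438,-.338,.2,178.8)"
```

```text
t: 1.35
tcp_pos: [0.4914, 0.2472, 0.215]
eef_rot: [0.01, 1.0, 0.0, 0.0]
force: [1.2, 1.0, 0.7]
width: 1.0
finger_force: 0.0
t 1.35 tcp [0.4914 0.2472 0.215 ] a 178.81 | tool xy [  41.3 -586.2] (after yaw [  41.1 -586.2] ) z 15.0 yaw 0.0002 F [1.2 1.  0.7] w 1.0 ff 0.0 j7 1.07
```

```bash
python3 -m crank '[{"travel":[0.004,-0.049,0],"yaw":0,"fingers":0},{"travel":[0.004,-0.049,0],"yaw":0,"fingers":0},{"travel":[0.004,-0.049,0],"yaw":0,"fingers":0},{"travel":[0.004,-0.049,0],"yaw":0,"fingers":0},{"travel":[0.004,-0.049,0],"yaw":0,"fingers":0},{"travel":[0.004,-0.049,0],"yaw":0,"fingers":0},{"travel":[0.004,-0.049,0],"yaw":0,"fingers":0},{"travel":[0.004,-0.049,0],"yaw":0,"fingers":0},{"travel":[0.004,-0.049,0],"yaw":0,"fingers":0},{"travel":[0.004,-0.049,0],"yaw":0,"fingers":0}]'
python3 -c "
from h import *
c=vision.camera('top');cv2.imwrite('pics/top1.png',c['img'][:,:,::-1])
for k in COL: print(k,[b for b in blobs(c,*COL[k]) if b[0][0]>300])
go(.438,-.338,.1,178.8)"
```

```text
t: 2.35
tcp_pos: [0.4397, -0.2421, 0.2151]
eef_rot: [0.01, 1.0, -0.0, 0.001]
force: [0.9, -0.1, -0.4]
width: 0.997
finger_force: 0.0
yellow []
red [([368.0, 244.7], 13), ([371.5, 244.5], 8)]
t 2.4 tcp [ 0.4377 -0.2511  0.2156] a 178.26 | tool xy [ -2.9 -86.8] (after yaw [ -2.1 -86.8] ) z 115.6 yaw -0.0095 F [-0.6 -6.7  0.9] w 0.997 ff 0.0 j7 2.11
```

View pics/top1.png

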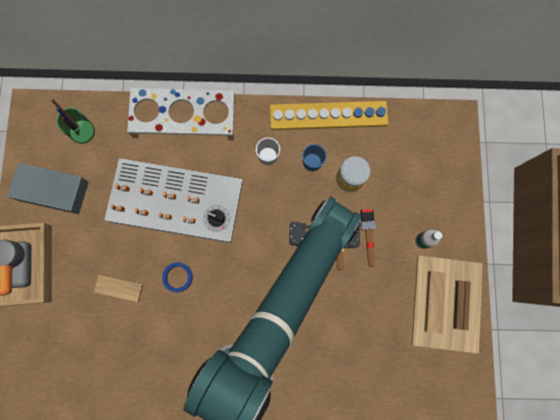

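No other brush is in view, so there are only yellow and red. I'll move over the yellow one and look from the side.

```bash
python3 -m crank '[{"travel":[0,-0.029,0.03],"yaw":-0.005,"fingers":0},{"travel":[0,-0.029,0.03],"yaw":0,"fingers":0},{"travel":[0,-0.028,0.03],"yaw":0,"fingers":0},{"travel":[0,0,0.03],"yaw":0,"fingers":0},{"travel":[0,0,0],"yaw":0,"fingers":0},{"travel":[0,0,0],"yaw":0,"fingers":0},{"travel":[0,0,0],"yaw":0,"fingers":0},{"travel":[0,0,0],"yaw":0,"fingers":0},{"travel":[0,0,0],"yaw":0,"fingers":0},{"travel":[0,0,0],"yaw":0,"fingers":0}]' | grep tcp
python3 -c "
from h import *
c=vision.camera('side')
for k in COL: print(k,blobs(c,*COL[k]))
go(.438,-.338,.003,178.8)"
```

```text
tcp_pos: [0.4391, -0.3262, 0.0954]
yellow [([342.4, 254.6], 20), ([310.9, 272.0], 22)]
red [([276.5, 141.0], 4), ([370.5, 268.8], 10), ([342.9, 291.3], 31)]
t 3.45 tcp [ 0.439  -0.3262  0.0952] a 179.12 | tool xy [  0.8 -11.8] (after yaw [  0.7 -11.9] ) z 92.2 yaw 0.0055 F [-0.6  0.3 -0.6] w 1.0 ff 0.0 j7 2.39
```

```bash
python3 -m crank '[{"travel":[0.001,-0.006,0],"yaw":0.005,"fingers":0},{"travel":[0,-0.006,0.018],"yaw":0,"fingers":0},{"travel":[0,0,0.02],"yaw":0,"fingers":0},{"travel":[0,0,0.02],"yaw":0,"fingers":0},{"travel":[0,0,0.02],"yaw":0,"fingers":0},{"travel":[0,0,0.013],"yaw":0,"fingers":0},{"travel":[0,0,0],"yaw":0,"fingers":0},{"travel":[0,0,0],"yaw":0,"fingers":255},{"travel":[0,0,0],"yaw":0,"fingers":255},{"travel":[0,0,0],"yaw":0,"fingers":255}]'
python3 -m crank '[{"travel":[0,0,0],"yaw":0,"fingers":255},{"travel":[0,0,0],"yaw":0,"fingers":255},{"travel":[0,0,0],"yaw":0,"fingers":255},{"travel":[0,0,0],"yaw":0,"fingers":255},{"travel":[0,0,-0.02],"yaw":0,"fingers":255},{"travel":[0,0,-0.03],"yaw":0,"fingers":255},{"travel":[0,0,-0.04],"yaw":0,"fingers":255},{"travel":[0,0,-0.04],"yaw":0,"fingers":255},{"travel":[0,0,-0.03],"yaw":0,"fingers":255},{"travel":[0,0,0],"yaw":0,"fingers":255}]'
python3 - <<'E'
from h import *
c=vision.camera('side');P=bot.state()["tcp_pos"];u,v=proj(c,P)[0].astype(int);print(u,v)
x0=max(0,u-65);cv2.imwrite("pics/g1.png",cv2.resize(c["img"][max(0,v-50):v+50,x0:x0+130,::-1],None,fx=5,fy=5,interpolation=cv2.INTER_CUBIC))
for k in COL: print(k,blobs(c,*COL[k]))
go(.438,-.338,.003,178.8)
E
```

```text
t: 4.45
tcp_pos: [0.438, -0.3387, 0.0045]
eef_rot: [0.01, 1.0, -0.0, 0.001]
force: [-0.3, -0.9, -0.5]
width: 0.759
finger_force: 0.0
t: 5.45
tcp_pos: [0.4395, -0.34, 0.1678]
eef_rot: [0.011, 1.0, -0.002, 0.004]
force: [-0.0, -0.0, -0.7]
width: 0.003
finger_force: 0.0
312 226
yellow [([342.5, 254.4], 19), ([311.0, 272.0], 21)]
red [([367.5, 267.0], 4), ([373.0, 270.2], 5), ([343.0, 291.0], 32)]
t 5.5 tcp [ 0.4384 -0.3389  0.1655] a 178.81 | tool xy [0.5 0.9] (after yaw [0.5 0.9] ) z 162.5 yaw 0.0002 F [-0.1  0.2 -0.4] w 0.006 ff 0.0 j7 2.36
```

View pics/g1.png

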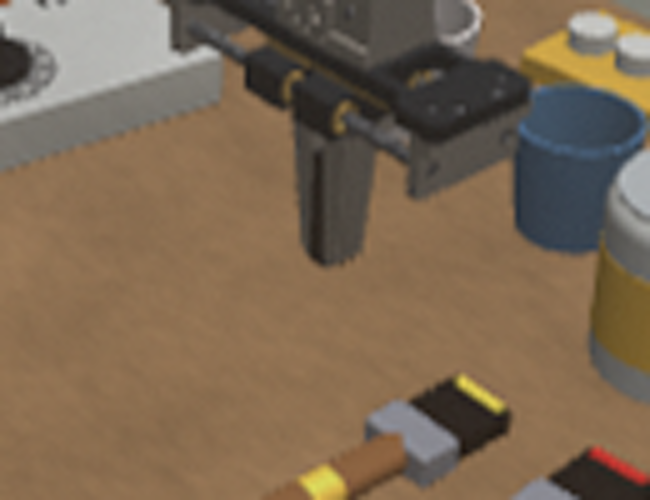

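The fingers had not closed before the lift, because they are slow (about 1.2 s). The brush is untouched with its band still at (311,272), so I'll retry with a longer wait.

```bash
python3 -m crank '[{"travel":[0,0,0],"yaw":0,"fingers":0},{"travel":[0,0.001,0],"yaw":0,"fingers":0},{"travel":[0,0,0],"yaw":0,"fingers":0},{"travel":[0,0,0],"yaw":0,"fingers":0},{"travel":[0,0,0],"yaw":0,"fingers":0},{"travel":[0,0,0],"yaw":0,"fingers":0},{"travel":[0,0,0.02],"yaw":0,"fingers":0},{"travel":[0,0,0.02],"yaw":0,"fingers":0},{"travel":[0,0,0.02],"yaw":0,"fingers":0},{"travel":[0,0,0.02],"yaw":0,"fingers":0}]'
python3 -m crank '[{"travel":[0,0,0.02],"yaw":0,"fingers":0},{"travel":[0,0,0.02],"yaw":0,"fingers":0},{"travel":[0,0,0.02],"yaw":0,"fingers":0},{"travel":[0,0,0.02],"yaw":0,"fingers":0},{"travel":[0,0,0],"yaw":0,"fingers":0},{"travel":[0,0,0],"yaw":0,"fingers":255},{"travel":[0,0,0],"yaw":0,"fingers":255},{"travel":[0,0,0],"yaw":0,"fingers":255},{"travel":[0,0,0],"yaw":0,"fingers":255},{"travel":[0,0,0],"yaw":0,"fingers":255}]'
python3 -m crank '[{"travel":[0,0,0],"yaw":0,"fingers":255},{"travel":[0,0,0],"yaw":0,"fingers":255},{"travel":[0,0,0],"yaw":0,"fingers":255},{"travel":[0,0,0],"yaw":0,"fingers":255},{"travel":[0,0,0],"yaw":0,"fingers":255},{"travel":[0,0,0],"yaw":0,"fingers":255},{"travel":[0,0,0],"yaw":0,"fingers":255},{"travel":[0,0,0],"yaw":0,"fingers":255},{"travel":[0,0,0],"yaw":0,"fingers":255},{"travel":[0,0,0],"yaw":0,"fingers":255}]'
```

```text
t: 6.5
tcp_pos: [0.4374, -0.3373, 0.0829]
eef_rot: [0.01, 1.0, -0.0, 0.0]
force: [-0.1, -0.6, 0.4]
width: 0.858
finger_force: 0.0
t: 7.5
tcp_pos: [0.4376, -0.3373, 0.004]
eef_rot: [0.01, 1.0, -0.0, 0.0]
force: [-0.2, -0.3, 1.0]
width: 0.589
finger_force: 0.0
t: 8.5
tcp_pos: [0.4373, -0.3373, 0.0036]
eef_rot: [0.01, 1.0, -0.0, 0.0]
force: [0.5, -1.2, -0.1]
width: 0.253
finger_force: 30.0
```

Held at 23.3 mm. I'll lift it and carry it to the second slot (y +10 mm).

```bash
python3 -m crank '[{"travel":[0,0,-0.02],"yaw":0,"fingers":255},{"travel":[0,0,-0.03],"yaw":0,"fingers":255},{"travel":[0,0,-0.03],"yaw":0,"fingers":255},{"travel":[0,0,-0.03],"yaw":0,"fingers":255},{"travel":[0,0,-0.03],"yaw":0,"fingers":255},{"travel":[0,0,-0.02],"yaw":0,"fingers":255},{"travel":[0,0,0],"yaw":0,"fingers":255},{"travel":[0,0,0],"yaw":0,"fingers":255},{"travel":[0,0,0],"yaw":0,"fingers":255},{"travel":[0,0,0],"yaw":0,"fingers":255}]'
python3 - <<'E'
from h import *
c=vision.camera('side')
for k in COL: print(k,blobs(c,*COL[k]))
P=bot.state()["tcp_pos"];u,v=proj(c,P)[0].astype(int);print(u,v)
x0=max(0,u-65);cv2.imwrite("pics/g2.png",cv2.resize(c["img"][max(0,v-50):v+50,x0:x0+130,::-1],None,fx=5,fy=5,interpolation=cv2.INTER_CUBIC))
go(.5607,.244,.2,171.74)
E
```

```text
t: 9.5
tcp_pos: [0.4366, -0.3367, 0.1622]
eef_rot: [0.01, 1.0, 0.001, -0.001]
force: [-0.4, -0.7, -1.1]
width: 0.251
finger_force: 30.0
yellow [([349.7, 208.3], 6), ([310.3, 222.4], 10)]
red [([333.8, 149.8], 4), ([367.0, 266.8], 5), ([373.0, 270.2], 5), ([342.9, 291.3], 33)]
310 227
t 9.55 tcp [ 0.4367 -0.3369  0.1623] a 178.8 | tool xy [-111.8  583.3] (after yaw [-39.3 592.7] ) z -37.7 yaw 0.1232 F [ 0.3 -0.5 -1.4] w 0.247 ff 30.0 j7 2.36
```

View pics/g2.png

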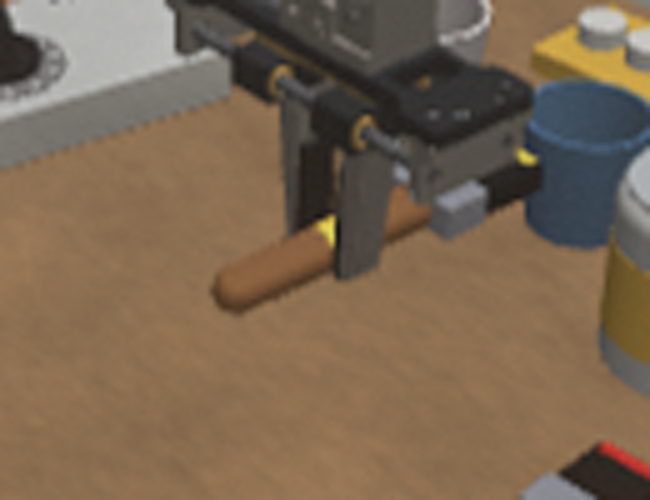

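The brush is held at its band and roughly level. Carrying it on.

```bash
python3 -m crank '[{"travel":[0,0,-0.02],"yaw":0.123,"fingers":255},{"travel":[-0.0035,0.045,-0.01],"yaw":0,"fingers":255},{"travel":[-0.0035,0.048,0],"yaw":0,"fingers":255},{"travel":[-0.0035,0.048,0],"yaw":0,"fingers":255},{"travel":[-0.0035,0.048,0],"yaw":0,"fingers":255},{"travel":[-0.0035,0.048,0],"yaw":0,"fingers":255},{"travel":[-0.0035,0.048,0],"yaw":0,"fingers":255},{"travel":[-0.0035,0.048,0],"yaw":0,"fingers":255},{"travel":[-0.0035,0.048,0],"yaw":0,"fingers":255},{"travel":[-0.0035,0.048,0],"yaw":0,"fingers":255}]'
python3 -m crank '[{"travel":[-0.0035,0.048,0],"yaw":0,"fingers":255},{"travel":[-0.0035,0.048,0],"yaw":0,"fingers":255},{"travel":[-0.0005,0.04,0],"yaw":0,"fingers":255},{"travel":[0,0.03,0],"yaw":0,"fingers":255},{"travel":[0,0,0],"yaw":0,"fingers":255},{"travel":[0,0,0],"yaw":0,"fingers":255},{"travel":[0,0,0],"yaw":0,"fingers":255},{"travel":[0,0,0],"yaw":0,"fingers":255},{"travel":[0,0,0],"yaw":0,"fingers":255},{"travel":[0,0,0],"yaw":0,"fingers":255}]'
python3 -c "
from h import *
go(.5607,.244,.125,171.74)"
```

```text
t: 10.55
tcp_pos: [0.5299, 0.0847, 0.1931]
eef_rot: [0.072, 0.997, -0.0, -0.0]
force: [-0.4, -0.6, -0.2]
width: 0.255
finger_force: 30.0
t: 11.55
tcp_pos: [0.5614, 0.2452, 0.1938]
eef_rot: [0.072, 0.997, 0.0, 0.0]
force: [-0.3, -0.3, -0.9]
width: 0.246
finger_force: 30.0
t 11.55 tcp [0.5614 0.2452 0.1938] a 171.69 | tool xy [ 0.5 -1.3] (after yaw [ 0.5 -1.3] ) z 68.8 yaw -0.0009 F [-0.3 -0.3 -0.9] w 0.246 ff 30.0 j7 1.08
```

```bash
python3 -m crank '[{"travel":[0,-0.001,0.02],"yaw":0,"fingers":255},{"travel":[0,0,0.02],"yaw":0,"fingers":255},{"travel":[0,0,0.02],"yaw":0,"fingers":255},{"travel":[0,0,0.015],"yaw":0,"fingers":255},{"travel":[0,0,0],"yaw":0,"fingers":255},{"travel":[0,0,0],"yaw":0,"fingers":255},{"travel":[0,0,0],"yaw":0,"fingers":255},{"travel":[0,0,0],"yaw":0,"fingers":255},{"travel":[0,0,0],"yaw":0,"fingers":255},{"travel":[0,0,0],"yaw":0,"fingers":255}]' | grep tcp
python3 - <<'E'
from h import *
c=vision.camera('side');t=vision.camera('top');P=bot.state()["tcp_pos"]
L=[]
for q in(c,t):
    u,v=proj(q,P)[0].astype(int);print(u,v)
    L.append(cv2.resize(q["img"][v-40:v+40,u-45:u+45,::-1],(400,355),interpolation=cv2.INTER_CUBIC))
cv2.imwrite("pics/p1.png",np.hstack(L))
for k in COL: print(k,blobs(c,*COL[k]),blobs(t,*COL[k]))
go(.5607,.244,.125,171.74)
E
```

```text
tcp_pos: [0.5613, 0.2452, 0.1191]
224 152
164 203
yellow [([254.7, 140.8], 6)] []
red [([367.5, 267.0], 4), ([373.0, 270.2], 5), ([343.0, 291.3], 36)] [([218.8, 96.3], 18), ([130.7, 118.0], 6), ([201.8, 121.8], 12), ([158.6, 127.4], 19), ([367.8, 245.1], 12), ([371.6, 244.6], 7)]
t 12.65 tcp [0.5612 0.2451 0.1188] a 171.76 | tool xy [ 0.3 -1.1] (after yaw [ 0.3 -1.1] ) z -6.2 yaw 0.0003 F [-0.4  0.5 -1.1] w 0.249 ff 30.0 j7 1.11
```

View pics/p1.png

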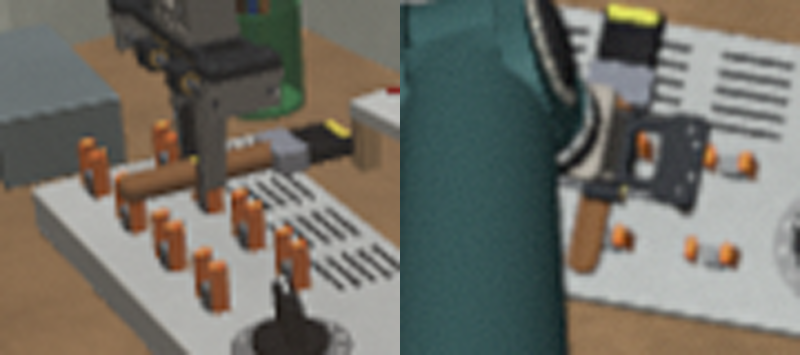

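```bash
cat >> h.py <<'E'
Q=np.array([.5593,.2340]);TH=-.14415;RD=np.array([[np.cos(TH),-np.sin(TH)],[np.sin(TH),np.cos(TH)]])
def dr(P): P=np.atleast_2d(P); return ((P[:,:2]-Q)@RD*1e3).round(1).tolist()   # world -> dryer mm
E
python3 - <<'E'
from h import *
t=vision.camera('top');c=vision.camera('side')
f=lambda x,y,o,s=90/400:[(x)*s+o[0]-.4,y*s+o[1]-.4]
for zz in(0,.005):
  print(dr(cast(t,f(633-400,8,(119,163)),.14+zz)),dr(cast(t,f(583-400,272,(119,163)),.128+zz)), dr(bot.state()["tcp_pos"]))
print("side tip",dr(cast(c,f(338,128,(179,112)),.140)),"tail",dr(cast(c,f(122,190,(179,112)),.128)))
E
```

```text
[[125.3, 11.9]] [[-69.4, 11.1]] [[0.2, 11.2]]
[[124.0, 10.6]] [[-70.0, 9.9]] [[0.2, 11.2]]
side tip [[117.1, 0.9]] tail [[-70.1, 10.1]]
```

The tip and tail project to dryer coordinates (125,11) and (-70,11), so it's aligned with slot y=10. Pressing down now.

```bash
python3 -m crank '[{"travel":[0,-0.001,0.01],"yaw":0,"fingers":255},{"travel":[0,0,0.01],"yaw":0,"fingers":255},{"travel":[0,0,0.004],"yaw":0,"fingers":255},{"travel":[0,0,0.004],"yaw":0,"fingers":255},{"travel":[0,0,0.004],"yaw":0,"fingers":255},{"travel":[0,0,0.004],"yaw":0,"fingers":255},{"travel":[0,0,0.004],"yaw":0,"fingers":255},{"travel":[0,0,0],"yaw":0,"fingers":255},{"travel":[0,0,0],"yaw":0,"fingers":255},{"travel":[0,0,0],"yaw":0,"fingers":255}]'
python3 -m crank '[{"travel":[0,0,0.002],"yaw":0,"fingers":255},{"travel":[0,0,0.002],"yaw":0,"fingers":255},{"travel":[0,0,0.002],"yaw":0,"fingers":255},{"travel":[0,0,0],"yaw":0,"fingers":255},{"travel":[0,0,0],"yaw":0,"fingers":255},{"travel":[0,0,0],"yaw":0,"fingers":255},{"travel":[0,0,0],"yaw":0,"fingers":255},{"travel":[0,0,0],"yaw":0,"fingers":255},{"travel":[0,0,0],"yaw":0,"fingers":255},{"travel":[0,0,0],"yaw":0,"fingers":255}]'
```

```text
t: 13.75
tcp_pos: [0.5619, 0.2446, 0.0787]
eef_rot: [0.072, 0.997, 0.001, 0.001]
force: [4.1, 2.4, -0.8]
width: 0.25
finger_force: 30.0
t: 14.75
tcp_pos: [0.5602, 0.2447, 0.0734]
eef_rot: [0.072, 0.997, 0.0, -0.001]
force: [-1.3, 2.3, 8.8]
width: 0.251
finger_force: 30.0
```

```bash
python3 -m crank '[{"travel":[0,0,0.001],"yaw":0,"fingers":255},{"travel":[0,0,0.001],"yaw":0,"fingers":255},{"travel":[0,0,0],"yaw":0,"fingers":255},{"travel":[0,0,0],"yaw":0,"fingers":255},{"travel":[0,0,0],"yaw":0,"fingers":255},{"travel":[0,0,0],"yaw":0,"fingers":255},{"travel":[0,0,0],"yaw":0,"fingers":255},{"travel":[0,0,0],"yaw":0,"fingers":255},{"travel":[0,0,0],"yaw":0,"fingers":255},{"travel":[0,0,0],"yaw":0,"fingers":255}]'
```

```text
t: 15.75
tcp_pos: [0.5603, 0.2447, 0.0733]
eef_rot: [0.072, 0.997, 0.001, -0.001]
force: [-5.9, 0.1, 21.9]
width: 0.247
finger_force: 30.0
```

```bash
python3 - <<'E'
from h import *
c=vision.camera('side');t=vision.camera('top');P=bot.state()["tcp_pos"]
L=[]
for q in(c,t):
    u,v=proj(q,P)[0].astype(int);print(u,v)
    L.append(cv2.resize(q["img"][v-40:v+40,u-45:u+45,::-1],(400,355),interpolation=cv2.INTER_CUBIC))
cv2.imwrite("pics/p2.png",np.hstack(L))
E
```

```text
225 163
167 206
```

View pics/p2.png

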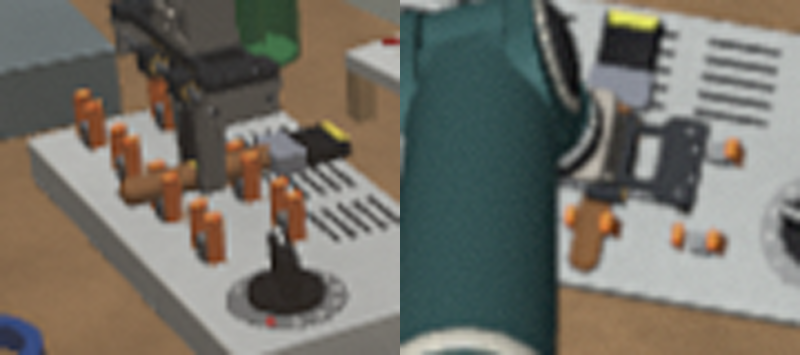

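The handle now sits below the lips, and the force rose to 22 N with no further travel, so it is seated. I'll release and go up.

```bash
python3 -m crank '[{"travel":[0,0,-0.002],"yaw":0,"fingers":110},{"travel":[0,0,0],"yaw":0,"fingers":110},{"travel":[0,0,0],"yaw":0,"fingers":110},{"travel":[0,0,0],"yaw":0,"fingers":110},{"travel":[0,0,0],"yaw":0,"fingers":110},{"travel":[0,0,0],"yaw":0,"fingers":110},{"travel":[0,0,-0.02],"yaw":0,"fingers":110},{"travel":[0,0,-0.03],"yaw":0,"fingers":110},{"travel":[0,0,-0.04],"yaw":0,"fingers":110},{"travel":[0,0,-0.04],"yaw":0,"fingers":0}]'
python3 - <<'E'
from h import *
c=vision.camera('top'); print({k:[b for b in blobs(c,*COL[k]) if b[0][0]>300] for k in COL})
go(.452,-.439,.2,184.4)
E
```

```text
t: 16.85
tcp_pos: [0.5605, 0.2437, 0.2035]
eef_rot: [0.072, 0.997, -0.0, -0.001]
force: [1.0, -0.8, 0.0]
width: 0.639
finger_force: 0.0
{'yellow': [], 'red': [([367.8, 244.9], 12), ([371.5, 244.5], 8)]}
t 16.9 tcp [0.5643 0.2452 0.211 ] a 171.74 | tool xy [  12.8 -693.2] (after yaw [ 164.5 -673.6] ) z 11.0 yaw -0.221 F [2.4 0.9 3.7] w 0.676 ff 0.0 j7 1.08
```

```bash
python3 -m crank '[{"travel":[0,0,0],"yaw":-0.11,"fingers":0},{"travel":[0,0,0],"yaw":-0.11,"fingers":0},{"travel":[0.0115,-0.047,0],"yaw":0,"fingers":0},{"travel":[0.0115,-0.047,0],"yaw":0,"fingers":0},{"travel":[0.0115,-0.047,0],"yaw":0,"fingers":0},{"travel":[0.0115,-0.047,0],"yaw":0,"fingers":0},{"travel":[0.0115,-0.047,0],"yaw":0,"fingers":0},{"travel":[0.0115,-0.047,0],"yaw":0,"fingers":0},{"travel":[0.0115,-0.047,0],"yaw":0,"fingers":0},{"travel":[0.0115,-0.047,0],"yaw":0,"fingers":0}]' | grep tcp
python3 -m crank '[{"travel":[0.0115,-0.047,0],"yaw":0,"fingers":0},{"travel":[0.0115,-0.047,0],"yaw":0,"fingers":0},{"travel":[0.0115,-0.047,0],"yaw":0,"fingers":0},{"travel":[0.0115,-0.047,0],"yaw":0,"fingers":0},{"travel":[0.0115,-0.047,0],"yaw":0,"fingers":0},{"travel":[0.0115,-0.047,0],"yaw":0,"fingers":0},{"travel":[0,0,0.03],"yaw":0,"fingers":0},{"travel":[0,0,0.03],"yaw":0,"fingers":0},{"travel":[0,0,0.03],"yaw":0,"fingers":0},{"travel":[0,0,0],"yaw":0,"fingers":0}]'
python3 - <<'E'
from h import *
c=vision.camera('side');t=vision.camera('top')
print([blobs(q,*COL['red']) for q in(c,)])
go(.452,-.439,.004,184.4); print(bot.state()["joint_positions"].round(2))
# placed brush
big=[cv2.resize(c["img"][120:210,180:280,::-1],(400,360),interpolation=cv2.INTER_CUBIC),cv2.resize(t["img"][155:245,120:220,::-1],(400,360),interpolation=cv2.INTER_CUBIC)]
cv2.imwrite("pics/p3.png",np.hstack(big))
E
```

```text
tcp_pos: [0.4972, -0.1397, 0.2027]
t: 18.9
tcp_pos: [0.4481, -0.4221, 0.1084]
eef_rot: [-0.038, 0.999, 0.003, -0.003]
force: [-0.4, -0.2, 0.1]
width: 1.003
finger_force: 0.0
[[([367.5, 267.0], 4), ([373.0, 270.2], 5), ([342.7, 291.4], 31)]]
t 19.0 tcp [ 0.4503 -0.4245  0.1127] a -175.65 | tool xy [ -0.6 -14.6] (after yaw [ -0.5 -14.6] ) z 108.7 yaw -0.0008 F [-0.2  0.   1. ] w 1.0 ff 0.0 j7 2.62
[ 0.36  0.56  0.47  1.79 -0.32  0.87  2.62]
```

View pics/p3.png

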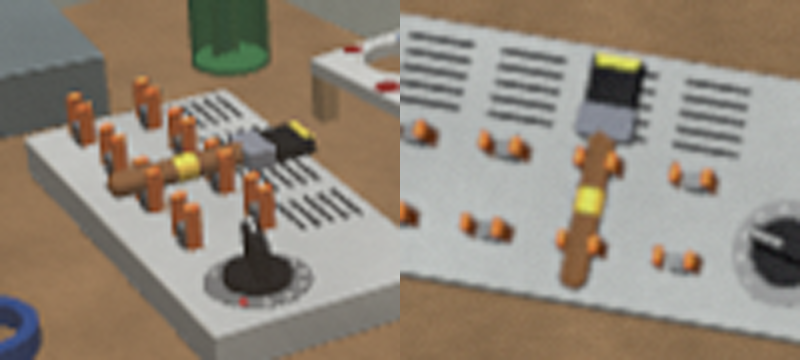

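The yellow brush sits in slot y=+10 with its band midway between the clips. In the top view the band is at (588,200) and the clip midpoint at (588,204), about 3 mm apart. Now to grip red.

```bash
python3 -m crank '[{"travel":[0,-0.015,0],"yaw":0,"fingers":0},{"travel":[0,0,0.02],"yaw":0,"fingers":0},{"travel":[0,0,0.025],"yaw":0,"fingers":0},{"travel":[0,0,0.025],"yaw":0,"fingers":0},{"travel":[0,0,0.02],"yaw":0,"fingers":0},{"travel":[0,0,0],"yaw":0,"fingers":0},{"travel":[0,0,0],"yaw":0,"fingers":0},{"travel":[0,0,0],"yaw":0,"fingers":0},{"travel":[0,0,0],"yaw":0,"fingers":0},{"travel":[0,0,0],"yaw":0,"fingers":0}]'
python3 - <<'E'
from h import *
c=vision.camera('side');t=vision.camera('top')
print(blobs(c,*COL['red']))
b=[x[0] for x in blobs(t,*COL['yellow'])]; print(blobs(t,*COL['yellow']),[dr(cast(t,x,.092)) for x in b])
go(.452,-.439,.004,184.4)
E
```

```text
t: 20.0
tcp_pos: [0.4522, -0.4398, 0.0237]
eef_rot: [-0.038, 0.999, -0.001, 0.001]
force: [-0.0, -0.1, -0.2]
width: 1.0
finger_force: 0.0
[([343.1, 291.1], 34)]
[([164.6, 204.8], 8), ([168.6, 204.6], 7)] [[[-0.5, 17.6]], [[2.3, 4.9]]]
t 20.1 tcp [ 0.4519 -0.4394  0.0232] a -175.63 | tool xy [-0.1  0.4] (after yaw [-0.1  0.4] ) z 19.2 yaw -0.0005 F [ 0.4  0.5 -0.3] w 1.003 ff 0.0 j7 2.69
```

Yellow's band is at about +1 mm along the slot, which is fine. I'll lower onto red, grip it and lift.

```bash
python3 -m crank '[{"travel":[0,0,0.01],"yaw":0,"fingers":0},{"travel":[0,0,0.0095],"yaw":0,"fingers":0},{"travel":[0,0,0],"yaw":0,"fingers":0},{"travel":[0,0,0],"yaw":0,"fingers":255},{"travel":[0,0,0],"yaw":0,"fingers":255},{"travel":[0,0,0],"yaw":0,"fingers":255},{"travel":[0,0,0],"yaw":0,"fingers":255},{"travel":[0,0,0],"yaw":0,"fingers":255},{"travel":[0,0,0],"yaw":0,"fingers":255},{"travel":[0,0,0],"yaw":0,"fingers":255}]'
python3 -m crank '[{"travel":[0,0,0],"yaw":0,"fingers":255},{"travel":[0,0,0],"yaw":0,"fingers":255},{"travel":[0,0,0],"yaw":0,"fingers":255},{"travel":[0,0,0],"yaw":0,"fingers":255},{"travel":[0,0,0],"yaw":0,"fingers":255},{"travel":[0,0,0],"yaw":0,"fingers":255},{"travel":[0,0,0],"yaw":0,"fingers":255},{"travel":[0,0,0],"yaw":0,"fingers":255},{"travel":[0,0,0],"yaw":0,"fingers":255},{"travel":[0,0,0],"yaw":0,"fingers":255}]'
python3 -m crank '[{"travel":[0,0,-0.02],"yaw":0,"fingers":255},{"travel":[0,0,-0.03],"yaw":0,"fingers":255},{"travel":[0,0,-0.03],"yaw":0,"fingers":255},{"travel":[0,0,-0.03],"yaw":0,"fingers":255},{"travel":[0,0,-0.03],"yaw":0,"fingers":255},{"travel":[0,0,-0.03],"yaw":0,"fingers":255},{"travel":[0,0,-0.02],"yaw":0,"fingers":255},{"travel":[0,0,0],"yaw":0,"fingers":255},{"travel":[0,0,0],"yaw":0,"fingers":255},{"travel":[0,0,0],"yaw":0,"fingers":255}]'
python3 - <<'E'
from h import *
c=vision.camera('side');t=vision.camera('top')
print(blobs(c,*COL['red']),proj(c,bot.state()["tcp_pos"]))
s=Q+RD@np.array([0,.17]);print(s);go(*s,.19,171.74)
E
```

```text
t: 21.1
tcp_pos: [0.4517, -0.4393, 0.0032]
eef_rot: [-0.038, 0.999, -0.0, 0.0]
force: [-0.1, 0.1, -0.5]
width: 0.411
finger_force: 0.0
t: 22.1
tcp_pos: [0.4516, -0.4393, 0.0031]
eef_rot: [-0.038, 0.999, -0.0, 0.0]
force: [-0.6, 0.5, 0.3]
width: 0.253
finger_force: 30.0
t: 23.1
tcp_pos: [0.4509, -0.4383, 0.1913]
eef_rot: [-0.038, 0.999, 0.001, -0.001]
force: [0.3, 0.1, -1.6]
width: 0.248
finger_force: 30.0
[([346.7, 228.8], 16)] [[346.1908231 234.9235454]]
[0.58372072 0.40223682]
t 23.2 tcp [ 0.451  -0.4386  0.1914] a -175.63 | tool xy [-196.4  828.3] (after yaw [-10.6 851.2] ) z 1.4 yaw 0.2204 F [-0.1 -0.3 -1. ] w 0.253 ff 30.0 j7 2.59
```

```bash
python3 -m crank '[{"travel":[0,0,0],"yaw":0.11,"fingers":255},{"travel":[0,0,0],"yaw":0.11,"fingers":255},{"travel":[-0.0005,0.046,0],"yaw":0,"fingers":255},{"travel":[-0.0005,0.046,0],"yaw":0,"fingers":255},{"travel":[-0.0005,0.046,0],"yaw":0,"fingers":255},{"travel":[-0.0005,0.046,0],"yaw":0,"fingers":255},{"travel":[-0.0005,0.046,0],"yaw":0,"fingers":255},{"travel":[-0.0005,0.046,0],"yaw":0,"fingers":255},{"travel":[-0.0005,0.046,0],"yaw":0,"fingers":255},{"travel":[-0.0005,0.046,0],"yaw":0,"fingers":255}]'
python3 -m crank '[{"travel":[-0.0005,0.046,0],"yaw":0,"fingers":255},{"travel":[-0.0005,0.046,0],"yaw":0,"fingers":255},{"travel":[-0.0005,0.046,0],"yaw":0,"fingers":255},{"travel":[-0.0005,0.046,0],"yaw":0,"fingers":255},{"travel":[-0.0005,0.046,0],"yaw":0,"fingers":255},{"travel":[-0.0005,0.046,0],"yaw":0,"fingers":255},{"travel":[-0.0005,0.046,0],"yaw":0,"fingers":255},{"travel":[-0.0005,0.046,0],"yaw":0,"fingers":255},{"travel":[-0.0005,0.046,0],"yaw":0,"fingers":255},{"travel":[0,0.02,0],"yaw":0,"fingers":255}]'
python3 -c "
from h import *
s=Q+RD@np.array([0,.17]);go(*s,.12,171.74)"
```

```text
t: 24.2
tcp_pos: [0.5079, -0.0738, 0.1925]
eef_rot: [0.072, 0.997, -0.0, -0.001]
force: [1.0, 0.2, -1.2]
width: 0.251
finger_force: 30.0
t: 25.2
tcp_pos: [0.5734, 0.3588, 0.1912]
eef_rot: [0.069, 0.998, 0.0, -0.001]
force: [-0.5, 0.3, -2.2]
width: 0.254
finger_force: 30.0
t 25.2 tcp [0.5734 0.3588 0.1912] a 172.08 | tool xy [-4.2 44.4] (after yaw [-4.  44.5] ) z 71.2 yaw 0.0058 F [-0.5  0.3 -2.2] w 0.254 ff 30.0 j7 0.97
```

```bash
python3 -m crank '[{"travel":[-0.003,0.03,0],"yaw":0.004,"fingers":255},{"travel":[0,0,0.02],"yaw":0,"fingers":255},{"travel":[0,0,0.02],"yaw":0,"fingers":255},{"travel":[0,0,0.02],"yaw":0,"fingers":255},{"travel":[0,0,0.01],"yaw":0,"fingers":255},{"travel":[0,0,0],"yaw":0,"fingers":255},{"travel":[0,0,0],"yaw":0,"fingers":255},{"travel":[0,0,0],"yaw":0,"fingers":255},{"travel":[0,0,0],"yaw":0,"fingers":255},{"travel":[0,0,0],"yaw":0,"fingers":255}]' |grep tcp
python3 - <<'E'
from h import *
c=vision.camera('side');t=vision.camera('top');P=bot.state()["tcp_pos"]
L=[]
for q in(c,t):
    u,v=proj(q,P)[0].astype(int);print(u,v)
    L.append(cv2.resize(q["img"][v-40:v+40,u-45:u+45,::-1],(400,355),interpolation=cv2.INTER_CUBIC))
cv2.imwrite("pics/p4.png",np.hstack(L))
s=Q+RD@np.array([0,.17]);go(*s,.12,171.74)
print(blobs(c,*COL['red']),blobs(t,*COL['red']))
E
```

```text
tcp_pos: [0.5826, 0.3827, 0.124]
209 137
121 195
t 26.3 tcp [0.5824 0.3826 0.1236] a 171.53 | tool xy [ 1.6 19.6] (after yaw [ 1.5 19.6] ) z 3.6 yaw -0.0037 F [ 0.   0.4 -0. ] w 0.251 ff 30.0 j7 0.96
[] [([218.8, 96.5], 18), ([130.5, 118.0], 8), ([201.6, 122.2], 14), ([158.5, 127.4], 21)]
```

View pics/p4.png

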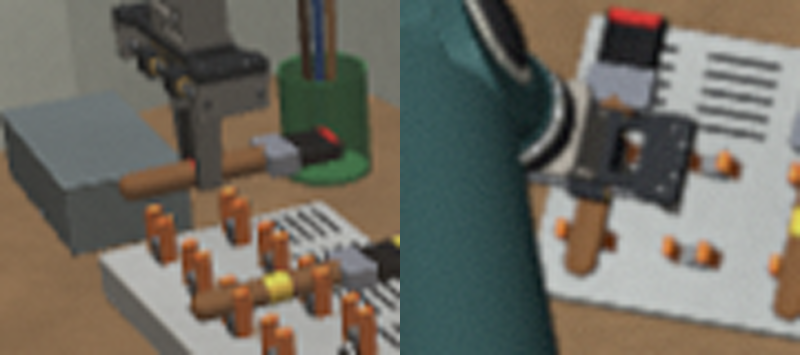

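Red is held level and still needs 20 mm more in y to be over the last slot.

```bash
python3 -m crank '[{"travel":[0.0015,0.01,0],"yaw":-0.004,"fingers":255},{"travel":[0,0.0096,0],"yaw":0,"fingers":255},{"travel":[0,0,0],"yaw":0,"fingers":255},{"travel":[0,0,0],"yaw":0,"fingers":255},{"travel":[0,0,0],"yaw":0,"fingers":255},{"travel":[0,0,0],"yaw":0,"fingers":255},{"travel":[0,0,0],"yaw":0,"fingers":255},{"travel":[0,0,0],"yaw":0,"fingers":255},{"travel":[0,0,0],"yaw":0,"fingers":255},{"travel":[0,0,0],"yaw":0,"fingers":255}]' |grep tcp
python3 - <<'E'
from h import *
c=vision.camera('side');t=vision.camera('top');P=bot.state()["tcp_pos"]
s=Q+RD@np.array([0,.17]);go(*s,.0735,171.74)
for q,o in((c,"s"),(t,"t")):
    b=[x for x in blobs(q,(0,150,80),(8,255,255),3)]; print(o,[(x,dr(cast(q,x[0],.142))) for x in b if (o=="s" and x[0][1]<170) or (o=="t" and 90<x[0][0]<200 and 140<x[0][1]<200)])
E
```

```text
tcp_pos: [0.5836, 0.402, 0.1231]
t 27.4 tcp [0.5837 0.4021 0.1231] a 171.75 | tool xy [-0.   0.2] (after yaw [-0.   0.2] ) z 49.6 yaw 0.0003 F [ 0.7  0.4 -0.8] w 0.247 ff 30.0 j7 0.94
s [(([234.5, 125.5], 8), [[115.9, 163.8]]), (([204.3, 131.7], 3), [[-8.5, 168.9]]), (([267.0, 132.0], 3), [[191.3, 40.4]]), (([276.5, 141.0], 4), [[179.3, -49.6]]), (([333.0, 149.5], 10), [[308.2, -214.4]]), (([305.0, 151.5], 10), [[217.3, -176.7]])]
t [(([122.2, 158.0], 40), [[119.7, 170.2]])]
```

The tip stripe is at dryer (119.7, 170.2), as expected. Pressing.

```bash
python3 -m crank '[{"travel":[0,-0.001,0.01],"yaw":0,"fingers":255},{"travel":[0,0,0.01],"yaw":0,"fingers":255},{"travel":[0,0,0.005],"yaw":0,"fingers":255},{"travel":[0,0,0.004],"yaw":0,"fingers":255},{"travel":[0,0,0.004],"yaw":0,"fingers":255},{"travel":[0,0,0.004],"yaw":0,"fingers":255},{"travel":[0,0,0.004],"yaw":0,"fingers":255},{"travel":[0,0,0.004],"yaw":0,"fingers":255},{"travel":[0,0,0],"yaw":0,"fingers":255},{"travel":[0,0,0],"yaw":0,"fingers":255}]'
python3 -m crank '[{"travel":[0,0,0.002],"yaw":0,"fingers":255},{"travel":[0,0,0.002],"yaw":0,"fingers":255},{"travel":[0,0,0.001],"yaw":0,"fingers":255},{"travel":[0,0,0.001],"yaw":0,"fingers":255},{"travel":[0,0,0.001],"yaw":0,"fingers":255},{"travel":[0,0,0],"yaw":0,"fingers":255},{"travel":[0,0,0],"yaw":0,"fingers":255},{"travel":[0,0,0],"yaw":0,"fingers":255},{"travel":[0,0,0],"yaw":0,"fingers":255},{"travel":[0,0,0],"yaw":0,"fingers":255}]'
```

```text
t: 28.4
tcp_pos: [0.5849, 0.4027, 0.0792]
eef_rot: [0.072, 0.997, 0.002, 0.002]
force: [5.0, 3.3, 3.9]
width: 0.253
finger_force: 30.0
t: 29.4
tcp_pos: [0.5829, 0.4023, 0.0729]
eef_rot: [0.072, 0.997, 0.001, -0.0]
force: [-2.1, 2.5, 13.0]
width: 0.253
finger_force: 30.0
```

```bash
python3 -m crank '[{"travel":[0,0,0.001],"yaw":0,"fingers":255},{"travel":[0,0,0.0005],"yaw":0,"fingers":255},{"travel":[0,0,0],"yaw":0,"fingers":255},{"travel":[0,0,0],"yaw":0,"fingers":255},{"travel":[0,0,0],"yaw":0,"fingers":255},{"travel":[0,0,0],"yaw":0,"fingers":255},{"travel":[0,0,0],"yaw":0,"fingers":255},{"travel":[0,0,0],"yaw":0,"fingers":255},{"travel":[0,0,0],"yaw":0,"fingers":255},{"travel":[0,0,0],"yaw":0,"fingers":255}]'
python3 -m crank '[{"travel":[0,0,-0.002],"yaw":0,"fingers":110},{"travel":[0,0,0],"yaw":0,"fingers":110},{"travel":[0,0,0],"yaw":0,"fingers":110},{"travel":[0,0,0],"yaw":0,"fingers":110},{"travel":[0,0,0],"yaw":0,"fingers":110},{"travel":[0,0,0],"yaw":0,"fingers":110},{"travel":[0,0,-0.02],"yaw":0,"fingers":110},{"travel":[0,0,-0.03],"yaw":0,"fingers":110},{"travel":[0,0,-0.04],"yaw":0,"fingers":0},{"travel":[0,0,-0.04],"yaw":0,"fingers":0}]'
python3 -c "
from h import *
d=Q+RD@np.array([-.01,-.155]);print(d);go(*d,.2,171.7)"
```

```text
t: 30.4
tcp_pos: [0.583, 0.4023, 0.0728]
eef_rot: [0.072, 0.997, 0.001, -0.0]
force: [-5.7, 0.7, 20.6]
width: 0.254
finger_force: 30.0
t: 31.4
tcp_pos: [0.5832, 0.4008, 0.2024]
eef_rot: [0.072, 0.997, -0.001, -0.0]
force: [0.4, 0.8, 0.3]
width: 0.717
finger_force: 0.0
[0.52713777 0.08204412]
t 31.4 tcp [0.5832 0.4008 0.2024] a 171.75 | tool xy [   9.7 -323.5] (after yaw [   9.4 -323.5] ) z 2.4 yaw 0.0009 F [0.4 0.8 0.3] w 0.717 ff 0.0 j7 0.92
```

```bash
python3 -m crank '[{"travel":[0,0,0],"yaw":-0.14,"fingers":0},{"travel":[0,0,0],"yaw":-0.14,"fingers":0},{"travel":[0,0,0],"yaw":-0.14,"fingers":0},{"travel":[0,0,0],"yaw":-0.14,"fingers":0},{"travel":[0,0,0],"yaw":0,"fingers":0},{"travel":[0,0,0],"yaw":0,"fingers":0},{"travel":[0,0,0],"yaw":0,"fingers":0},{"travel":[0,0,0],"yaw":0,"fingers":0},{"travel":[0,0,0],"yaw":0,"fingers":0},{"travel":[0,0,0],"yaw":0,"fingers":0}]' |grep tcp
python3 - <<'E'
from h import *
t=vision.camera('top');c=vision.camera('side')
a=cv2.resize(t["img"][155:245,95:245,::-1],None,fx=5,fy=5,interpolation=cv2.INTER_CUBIC)
# rays: dial centre at bar top, and predicted pointer ends for 60 / 90 deg
d=np.array([-.01,-.155])
for k,col in((60,(0,255,0)),(90,(255,0,255))):
    h=np.radians(135-k); p=Q+RD@(d+.027*np.array([np.cos(h),np.sin(h)]))
    u=proj(t,np.r_[p,.095])[0]; print(k,u); cv2.circle(a,tuple(int(v) for v in (u-(95,155)+.5)*5),3,col,-1)
print(proj(t,np.r_[Q+RD@d,.095]))
b=cv2.resize(c["img"][120:190,180:270,::-1],None,fx=1,fy=1)
cv2.imwrite("pics/d1.png",a)
print(bot.state()["joint_positions"].round(2))
E
```

```text
tcp_pos: [0.5834, 0.4012, 0.2016]
60 [208.3553021  212.58848793]
90 [211.14503021 209.34815796]
[[215.82538235 215.95138069]]
[-0.78  0.58  0.19  1.47 -0.12  1.11  1.42]
```

View pics/d1.png

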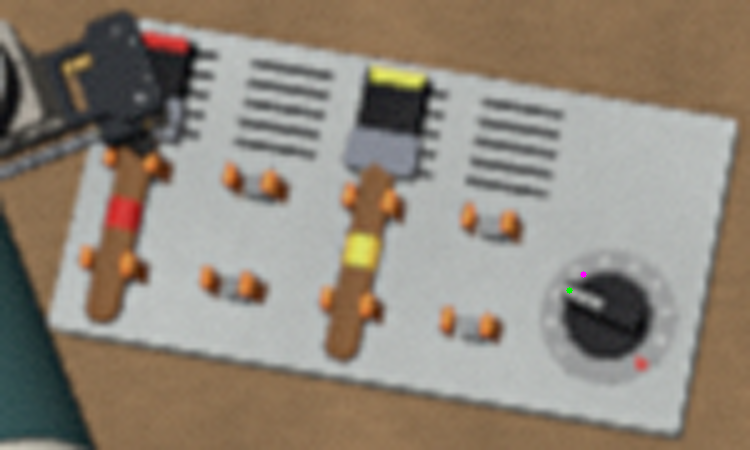

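The top view shows both brushes home with their bands mid-clip, red at (123,214) and yellow at (361,250). The pointer matches the 60° mark, so the dial is at click 2. The bar heading is 246.7° for the tool x axis. Going to the dial.

```bash
python3 -m crank '[{"travel":[0.0257,-0.0382,0],"yaw":0,"fingers":0},{"travel":[0.0257,-0.0382,0],"yaw":0,"fingers":0},{"travel":[0.0257,-0.0382,0],"yaw":0,"fingers":0},{"travel":[0.0257,-0.0382,0],"yaw":0,"fingers":0},{"travel":[0.0257,-0.0382,0],"yaw":0,"fingers":0},{"travel":[0.0257,-0.0382,0],"yaw":0,"fingers":0},{"travel":[0.0257,-0.0382,0],"yaw":0,"fingers":0},{"travel":[0,0,0],"yaw":-0.14,"fingers":0},{"travel":[0,0,0],"yaw":-0.14,"fingers":0},{"travel":[0,0,0],"yaw":-0.14,"fingers":0}]' | grep tcp
python3 -m crank '[{"travel":[0,0,0],"yaw":-0.14,"fingers":0},{"travel":[0,0,0],"yaw":-0.14,"fingers":0},{"travel":[0,0,0],"yaw":0,"fingers":0},{"travel":[0,0,0],"yaw":0,"fingers":0},{"travel":[0,0,0],"yaw":0,"fingers":0},{"travel":[0,0,0],"yaw":0,"fingers":0},{"travel":[0,0,0],"yaw":0,"fingers":0},{"travel":[0,0,0],"yaw":0,"fingers":0},{"travel":[0,0,0],"yaw":0,"fingers":0},{"travel":[0,0,0],"yaw":0,"fingers":0}]' | grep tcp
python3 -c "
from h import *
go(.5275,.083,.068,246.7);print(bot.state()['joint_positions'].round(2))"
```

```text
tcp_pos: [0.5272, 0.0833, 0.202]
tcp_pos: [0.527, 0.0838, 0.2016]
t 34.5 tcp [0.527  0.0838 0.2016] a -116.06 | tool xy [ 0.6 -0.8] (after yaw [ 0.6 -0.8] ) z 133.6 yaw -0.0481 F [0.1 0.3 0.5] w 1.0 ff 0.0 j7 2.52
[-0.35  0.28  0.15  1.91 -0.05  0.95  2.52]
```

```bash
python3 -m crank '[{"travel":[0,0,0.02],"yaw":-0.048,"fingers":0},{"travel":[0,0,0.025],"yaw":0,"fingers":60},{"travel":[0,0,0.025],"yaw":0,"fingers":60},{"travel":[0,0,0.025],"yaw":0,"fingers":60},{"travel":[0,0,0.02],"yaw":0,"fingers":60},{"travel":[0,0,0.018],"yaw":0,"fingers":60},{"travel":[0,0,0],"yaw":0,"fingers":60},{"travel":[0,0,0],"yaw":0,"fingers":255},{"travel":[0,0,0],"yaw":0,"fingers":255},{"travel":[0,0,0],"yaw":0,"fingers":255}]'
python3 -m crank '[{"travel":[0,0,0],"yaw":0,"fingers":255},{"travel":[0,0,0],"yaw":0,"fingers":255},{"travel":[0,0,0],"yaw":0,"fingers":255},{"travel":[0,0,0],"yaw":0,"fingers":255},{"travel":[0,0,0],"yaw":0,"fingers":255},{"travel":[0,0,0],"yaw":0,"fingers":255},{"travel":[0,0,0],"yaw":0,"fingers":255},{"travel":[0,0,0],"yaw":0,"fingers":255},{"travel":[0,0,0],"yaw":0,"fingers":255},{"travel":[0,0,0],"yaw":0,"fingers":255}]'
python3 -c "
from h import *
go(.5275,.083,.068,246.7);print(bot.state()['torque'].round(3))"
```

```text
t: 35.5
tcp_pos: [0.5278, 0.084, 0.0697]
eef_rot: [-0.55, 0.835, -0.0, 0.001]
force: [0.0, -0.2, -0.1]
width: 0.528
finger_force: 0.0
t: 36.5
tcp_pos: [0.5276, 0.0836, 0.0687]
eef_rot: [-0.55, 0.835, -0.0, 0.0]
force: [2.6, -1.5, -1.5]
width: 0.15
finger_force: 30.0
t 36.5 tcp [0.5276 0.0836 0.0687] a -113.31 | tool xy [ 0.6 -0.2] (after yaw [ 0.6 -0.2] ) z 0.7 yaw -0.0002 F [ 2.6 -1.5 -1.5] w 0.15 ff 30.0 j7 2.59
[-0.232 -0.666 -0.035]
```

Bar gripped at 14 mm. Turning clockwise.

```bash
python3 -m crank '[{"travel":[0,0,0],"yaw":0.14,"fingers":255},{"travel":[0,0,0],"yaw":0.14,"fingers":255},{"travel":[0,0,0],"yaw":0.14,"fingers":255},{"travel":[0,0,0],"yaw":0.14,"fingers":255},{"travel":[0,0,0],"yaw":0.14,"fingers":255},{"travel":[0,0,0],"yaw":0.14,"fingers":255},{"travel":[0,0,0],"yaw":0.14,"fingers":255},{"travel":[0,0,0],"yaw":0.14,"fingers":255},{"travel":[0,0,0],"yaw":0.14,"fingers":255},{"travel":[0,0,0],"yaw":0.14,"fingers":255}]'
python3 -m crank '[{"travel":[0,0,0],"yaw":0.14,"fingers":255},{"travel":[0,0,0],"yaw":0.14,"fingers":255},{"travel":[0,0,0],"yaw":0.14,"fingers":255},{"travel":[0,0,0],"yaw":0.14,"fingers":255},{"travel":[0,0,0],"yaw":0.14,"fingers":255},{"travel":[0,0,0],"yaw":0.14,"fingers":255},{"travel":[0,0,0],"yaw":0.14,"fingers":255},{"travel":[0,0,0],"yaw":0.14,"fingers":255},{"travel":[0,0,0],"yaw":0.14,"fingers":255},{"travel":[0,0,0],"yaw":0.14,"fingers":255}]'
python3 -c "
from h import *
go(.5275,.083,.068,36.7);print(bot.state()['torque'].round(3))"
```

```text
t: 37.5
tcp_pos: [0.5274, 0.084, 0.0687]
eef_rot: [0.12, 0.993, 0.0, 0.0]
force: [3.2, -0.4, -1.6]
width: 0.148
finger_force: 30.0
t: 38.5
tcp_pos: [0.5278, 0.0842, 0.0688]
eef_rot: [0.732, 0.682, 0.001, 0.001]
force: [4.0, -1.1, -2.4]
width: 0.152
finger_force: 30.0
t 38.5 tcp [0.5278 0.0842 0.0688] a 85.97 | tool xy [-1.2 -0.2] (after yaw [-0.9  0.8] ) z 0.8 yaw 0.8599 F [ 4.  -1.1 -2.4] w 0.152 ff 30.0 j7 0.3
[-0.359 -0.808  0.059]
```

```bash
python3 -m crank '[{"travel":[0,0,0],"yaw":0.14,"fingers":255},{"travel":[0,0,0],"yaw":0.14,"fingers":255},{"travel":[0,0,0],"yaw":0.14,"fingers":255},{"travel":[0,0,0],"yaw":0.14,"fingers":255},{"travel":[0,0,0],"yaw":0.14,"fingers":255},{"travel":[0,0,0],"yaw":0.1,"fingers":255},{"travel":[0,0,0],"yaw":0.04,"fingers":255},{"travel":[0,0,0],"yaw":0,"fingers":255},{"travel":[0,0,0],"yaw":0,"fingers":255},{"travel":[0,0,0],"yaw":0,"fingers":255}]'
python3 - <<'E'
from h import *
go(.5275,.083,.068,36.7);print(bot.state()['torque'].round(3))
E
```

```text
t: 39.5
tcp_pos: [0.5279, 0.084, 0.0687]
eef_rot: [0.945, 0.327, 0.001, 0.0]
force: [5.6, -0.5, -2.3]
width: 0.151
finger_force: 30.0
t 39.5 tcp [0.5279 0.084  0.0687] a 38.2 | tool xy [-1.   0.5] (after yaw [-0.9  0.6] ) z 0.7 yaw 0.0262 F [ 5.6 -0.5 -2.3] w 0.151 ff 30.0 j7 -0.38
[-0.299 -1.154  0.014]
```

```bash
python3 -m crank '[{"travel":[0,0,0],"yaw":0.02,"fingers":255},{"travel":[0,0,0],"yaw":0.02,"fingers":255},{"travel":[0,0,0],"yaw":0.02,"fingers":255},{"travel":[0,0,0],"yaw":0,"fingers":255},{"travel":[0,0,0],"yaw":0,"fingers":255},{"travel":[0,0,0],"yaw":0,"fingers":255},{"travel":[0,0,0],"yaw":0,"fingers":255},{"travel":[0,0,0],"yaw":0,"fingers":255},{"travel":[0,0,0],"yaw":0,"fingers":255},{"travel":[0,0,0],"yaw":0,"fingers":255}]' |grep force
python3 - <<'E'
from h import *
go(.5275,.083,.068,36.7);print(bot.state()['torque'].round(3))
E
python3 -m crank '[{"travel":[0,0,0],"yaw":0.02,"fingers":255},{"travel":[0,0,0],"yaw":0.02,"fingers":255},{"travel":[0,0,0],"yaw":0.02,"fingers":255},{"travel":[0,0,0],"yaw":0,"fingers":255},{"travel":[0,0,0],"yaw":0,"fingers":255},{"travel":[0,0,0],"yaw":0,"fingers":255},{"travel":[0,0,0],"yaw":0,"fingers":255},{"travel":[0,0,0],"yaw":0,"fingers":255},{"travel":[0,0,0],"yaw":0,"fingers":255},{"travel":[0,0,0],"yaw":0,"fingers":255}]' |grep force
python3 - <<'E'
from h import *
go(.5275,.083,.068,36.7);print(bot.state()['torque'].round(3))
E
```

```text
force: [6.2, -1.4, -2.4]
finger_force: 30.2
t 40.5 tcp [0.5279 0.084  0.0688] a 34.88 | tool xy [-0.9  0.6] (after yaw [-1.   0.5] ) z 0.8 yaw -0.0318 F [ 6.2 -1.4 -2.4] w 0.15 ff 30.2 j7 -0.43
[-0.373 -1.125  0.519]
force: [5.6, -0.7, -1.3]
finger_force: 32.1
t 41.5 tcp [0.5279 0.084  0.0688] a 31.52 | tool xy [-0.9  0.6] (after yaw [-0.9  0.5] ) z 0.8 yaw -0.0904 F [ 5.6 -0.7 -1.3] w 0.159 ff 32.1 j7 -0.48
[-0.489 -1.054  0.914]
```

The torque rose to 0.5 and then 0.9 N·m at heading ~36°, so the dial is at its stop, as predicted (36.7°). Now back 120°, to heading 156.7°.

```bash
python3 -m crank '[{"travel":[0,0,0],"yaw":-0.14,"fingers":255},{"travel":[0,0,0],"yaw":-0.14,"fingers":255},{"travel":[0,0,0],"yaw":-0.14,"fingers":255},{"travel":[0,0,0],"yaw":-0.14,"fingers":255},{"travel":[0,0,0],"yaw":-0.14,"fingers":255},{"travel":[0,0,0],"yaw":-0.14,"fingers":255},{"travel":[0,0,0],"yaw":-0.14,"fingers":255},{"travel":[0,0,0],"yaw":-0.14,"fingers":255},{"travel":[0,0,0],"yaw":-0.14,"fingers":255},{"travel":[0,0,0],"yaw":-0.14,"fingers":255}]' |grep force
python3 -m crank '[{"travel":[0,0,0],"yaw":-0.14,"fingers":255},{"travel":[0,0,0],"yaw":-0.14,"fingers":255},{"travel":[0,0,0],"yaw":-0.14,"fingers":255},{"travel":[0,0,0],"yaw":-0.14,"fingers":255},{"travel":[0,0,0],"yaw":-0.1,"fingers":255},{"travel":[0,0,0],"yaw":-0.07,"fingers":255},{"travel":[0,0,0],"yaw":0,"fingers":255},{"travel":[0,0,0],"yaw":0,"fingers":255},{"travel":[0,0,0],"yaw":0,"fingers":255},{"travel":[0,0,0],"yaw":0,"fingers":255}]' |grep force
python3 - <<'E'
from h import *
go(.5275,.083,.068,156.7);print(bot.state()['torque'].round(3))
E
```

```text
force: [4.7, -0.0, -4.1]
finger_force: 30.0
force: [4.7, -0.1, -2.6]
finger_force: 30.0
t 43.5 tcp [0.5274 0.0841 0.0687] a 153.29 | tool xy [-0.6 -0.9] (after yaw [-0.5 -0.9] ) z 0.7 yaw -0.0595 F [ 4.7 -0.1 -2.6] w 0.148 ff 30.0 j7 1.25
[ 0.077 -1.254  0.015]
```

Correcting by 3.4°, then releasing and backing away to look.

```bash
python3 -m crank '[{"travel":[0,0,0],"yaw":-0.03,"fingers":255},{"travel":[0,0,0],"yaw":-0.03,"fingers":255},{"travel":[0,0,0],"yaw":0,"fingers":255},{"travel":[0,0,0],"yaw":0,"fingers":255},{"travel":[0,0,0],"yaw":0,"fingers":120},{"travel":[0,0,0],"yaw":0,"fingers":120},{"travel":[0,0,0],"yaw":0,"fingers":120},{"travel":[0,0,0],"yaw":0,"fingers":120},{"travel":[0,0,0],"yaw":0,"fingers":120},{"travel":[0,0,0],"yaw":0,"fingers":120}]' |grep -E 'width|rot'
python3 -m crank '[{"travel":[0,0,-0.02],"yaw":0,"fingers":120},{"travel":[0,0,-0.03],"yaw":0,"fingers":120},{"travel":[0,0,-0.04],"yaw":0,"fingers":120},{"travel":[0,0,-0.04],"yaw":0,"fingers":120},{"travel":[0,-0.045,0],"yaw":0,"fingers":120},{"travel":[0,-0.045,0],"yaw":0,"fingers":120},{"travel":[0,-0.045,0],"yaw":0,"fingers":120},{"travel":[0,-0.045,0],"yaw":0,"fingers":120},{"travel":[0,-0.045,0],"yaw":0,"fingers":120},{"travel":[0,0,0],"yaw":0,"fingers":120}]' |grep tcp
python3 - <<'E'
from h import *
t=vision.camera('top');c=vision.camera('side')
a=cv2.resize(t["img"][150:250,95:255,::-1],(480,300),interpolation=cv2.INTER_CUBIC)
b=cv2.resize(c["img"][110:210,170:290,::-1],(310,300),interpolation=cv2.INTER_CUBIC)
d=np.array([-.01,-.155])
h=np.radians(135-150); p=Q+RD@(d+.04*np.array([np.cos(h),np.sin(h)]))
u=proj(t,np.r_[p,.095])[0]; cv2.circle(a,tuple(int(v) for v in (u-(95,150)+.5)*3),2,(0,255,0),-1)
cv2.imwrite("pics/f1.png",np.hstack([a,b])); 
E
```

```text
eef_rot: [0.202, 0.979, -0.0, -0.0]
width: 0.53
tcp_pos: [0.4356, -0.1279, 0.199]
```

View pics/f1.png

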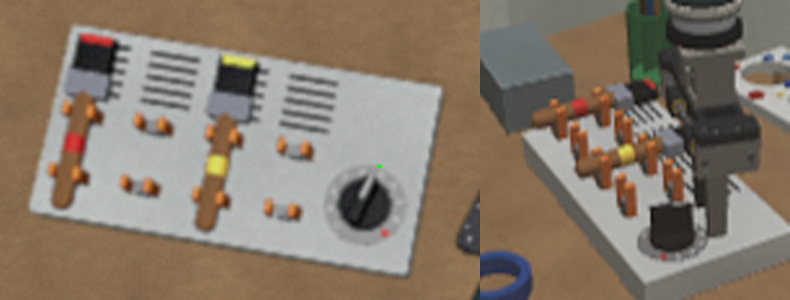

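The dial pointer lines up with the 150° mark, four clicks back from the stop, and both brushes are clipped. The robot is clear, so I'm handing in.

```bash
python3 -c "
from workcell import bot
print(bot.hand_in())"
```

```text
the job is handed in; nothing more can be done
None
```

The job is handed in: the yellow and red brushes, the only two on the table, are clipped home with their bands mid-clip, and the dial was turned to its stop and then back exactly four clicks.

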